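# Change over the wax-stick boxes

### The job

Change over the two small wooden wax-stick boxes: push the lid of the open one shut, and flip the shut one's lid (a brass thumb lift juts out at its front) up and right over past upright, so that it leans back and stays open by itself. Do it only by gently pushing with the fingertips: do not grip, lift or tip anything, leave the boxes standing where they are, and leave the other things alone.

Things in the scene. Friction and masses are not known exactly. Their poses are not given: they have to be found in the camera images.
- box_done: the small loose brown wooden wax-stick box that stands open at the start, 0.6 kg, 69 mm deep x 121 mm wide x 45 mm high with the lid shut (walls to 36 mm, lid 8 mm thick, flush with the walls). Origin: centre of its underside, z up; its hinged back is roughly towards +x, away from the robot (exactly: from point lip towards point hinge while shut)
- box_done_lid (a joint): lid of the box that stands open at the start: 0 shut, grows as it opens, 1.83 rad at the stop, where it leans 15 degrees back beyond upright and its lift ends 123 mm above the bench, 34 mm behind the hinge line. Plain hinge with slight friction: released below about 1.35 rad it falls shut, above about 1.55 rad (balanced between) it falls open against the stop and rests there. Lid with its lift weighs 65 g
- box_done_lip (a point): lid of the box that stands open at the start: underside of the free front edge of its brass thumb lift, middle of the width, 45 mm above the bench when shut. The lift is a plate 3 mm thick and 40 mm wide on top of the lid that juts 22 mm beyond the box's front, with open space below it. Moves with the lid; axes with the lid shut: x level from the lip towards the hinge, y along the hinge, z up
- box_done_hinge (a point): middle of the hinge line of the box that stands open at the start, 36 mm above the bench at the back of the box, 93 mm behind the lip when shut; y axis along the hinge; turns with the lid
- box_next: the small loose brown wooden wax-stick box that is shut at the start, 0.6 kg, 69 mm deep x 121 mm wide x 45 mm high with the lid shut (walls to 36 mm, lid 8 mm thick, flush with the walls). Origin: centre of its underside, z up; its hinged back is roughly towards +x, away from the robot (exactly: from point lip towards point hinge while shut)
- box_next_lid (a joint): lid of the box that is shut at the start: 0 shut, grows as it opens, 1.83 rad at the stop, where it leans 15 degrees back beyond upright and its lift ends 123 mm above the bench, 34 mm behind the hinge line. Plain hinge with slight friction: released below about 1.35 rad it falls shut, above about 1.55 rad (balanced between) it falls open against the stop and rests there. Lid with its lift weighs 65 g
- box_next_lip (a point): lid of the box that is shut at the start: underside of the free front edge of its brass thumb lift, middle of the width, 45 mm above the bench when shut. The lift is a plate 3 mm thick and 40 mm wide on top of the lid that juts 22 mm beyond the box's front, with open space below it. Moves with the lid; axes with the lid shut: x level from the lip towards the hinge, y along the hinge, z up
- box_next_hinge (a point): middle of the hinge line of the box that is shut at the start, 36 mm above the bench at the back of the box, 93 mm behind the lip when shut; y axis along the hinge; turns with the lid
- tape_roll: roll of masking tape lying flat, 93 mm across, 24 mm high; bystander; origin centre of its underside
- study_orange: small orange and green painted study lying flat, 81x96x11 mm; bystander; origin centre of its underside
- tin_plum: small tin with plum paint, 58 mm across, 50 mm high; bystander; origin centre of its underside
- study_green: larger green painted study lying flat, 140x152x11 mm; bystander; origin centre of its underside
Things that resemble listed ones, but are neither listed nor needed, are in the scene too. Leave any orange look-alike of the box_next alone.

How it is judged (in metres and radians):
At the end, for the whole second after the job is handed in: The lid of the box that was open is shut (under 0.06 rad); the lid of the box that was shut rests open beyond upright (over 1.6 rad); both lids and boxes are still; both boxes stand level on the bench within 40 mm of where they started; no bystander has moved more than 20 mm (value of joint box_done_lid below 0.06 rad and value of joint box_next_lid above 1.6 rad and angle between each of box_done, box_next's own z axis and vertical below 0.06 rad and height (world z) of each of box_done, box_next below 0.006 m and distance of each of box_done, box_next from where it was at the start of the episode below 0.04 m and velocity of joint box_done_lid between -0.1 and 0.1 rad/s and linear speed of each of box_done, box_next below 0.02 m/s and velocity of joint box_next_lid between -0.1 and 0.1 rad/s and distance of each of tape_roll, study_orange, tin_plum, study_green from where it was at the start of the episode below 0.02 m); the robot touches nothing.
It fails at once if a box is lifted or tipped (height (world z) of any of box_done, box_next above 0.015 m or angle between any of box_done, box_next's own z axis and vertical above 0.2 rad).
It fails at once if a box is shoved more than 40 mm (distance of any of box_done, box_next from where it was at the start of the episode above 0.04 m).
It fails at once if a box or its lid is pinched or pressed hard (over 25 N) (contact force between the fingers and box_done above 25 N or contact force between the fingers and box_next above 25 N).
It fails at once if a bystander is moved more than 20 mm (distance of any of tape_roll, study_orange, tin_plum, study_green from where it was at the start of the episode above 0.02 m).
It also fails if it takes over 51 s, if anything falls off the work surface, if the arm or the gripper's body presses on something with over 40 N, if the wrist force passes 120 N, or if a joint passes its speed limit or range.

### The arm

A 6-joint arm with a two-finger parallel gripper is mounted at the origin on a cart in front of the work surface, level with it; the furniture and walls round the work are solid. World frame = base frame: x ahead of the robot, y to its left, z up, the work surface at z = 0. Lengths are in m, angles in degrees, forces in N, time in s.
With the tool pointing down it reaches from about 0.275 to 1 m from the base axis. Payload 8.4 kg.
Tool frame: the origin (TCP) lies on the front face of the gripper's body, between the roots of the fingers; the fingertips stand 73 mm ahead of it and the grasp point (between the pads) lies 54 mm ahead of it; z points along the fingers, y is the direction in which the jaws open and shut (so a half turn about z gives the same grasp; the last joint's range is limited). The gripper opens to 85 mm and grips with 20 to 120 N. Pads are 22 mm wide; open, the fingers measure 114 mm over their backs; the gripper's body (76 mm by 85 mm) begins 54 mm behind the grasp point. The pads swing forward as they close: fully open they stand 13 mm farther back than shut.
Start: joints at [65.237, 20.225, 93.587, -0, 66.188, -0.138], TCP at [0.26, 0.568, 0.304] pointing down, gripper open.
Joint ranges: [-150.9, 150.9], [-52.94, 120.26], [3.33, 152.33], [-74.26, 254.26], [0, 154.13], [-172.89, 172.89]. Speed limits (degrees/s): [127.2, 127.2, 159.86, 180, 180, 180].

### API

Orientations are given as [roll, pitch, yaw] about the fixed x, y, z axes, in that order (R = Rz(yaw) Ry(pitch) Rx(roll)).
In Python, from plant import manip, eyes gives the robot as it stands. Calls block until the motion is done:
- manip.move_ptp(position, orientation): joint-space move of the TCP to a pose.
- manip.move_l(position, rate=0.15, frame=None): straight line of the TCP; frame=None keeps the orientation; rate is the mean speed in m/s.
- manip.move_joints(angles): joint-space move.
- manip.grip(opening, grip_force=None): finger opening in m; grip_force is the grip in N (None keeps the last); returns when the fingers have stopped.
- manip.wait(seconds).
- manip.inverse_kinematics(position, orientation): joint angles nearest the present ones, or None.
- manip.get_obs(): the state.
- eyes.capture(name): name is "side" or "top"; returns the picture (384x512x3 uint8, red, green, blue); there is no depth.
- eyes.camera_info(name): a dict with "intrinsics" (3x3 intrinsics, pixels), "k1" (the pictures are not rectified: a ray, as slopes to the right and down, at radius r is drawn at 1 + k1 r^2 times it, then the intrinsics apply), "world_from_camera" (4x4, takes a point from camera to world coordinates). Camera axes: x right, y up, looking along -z (the intrinsics and any distortion apply to the point x, -y, -z); pixel columns grow to the right and rows downward; lengths in m; the calibration is good to about 2 mm. A picture is of the moment at which its call begins. camera_info takes no time and is no camera call.
A pose or a line that the arm cannot do raises manip.Unreachable and nothing moves.
- manip.close_job(): hands the job in, once; it reports no verdict.
The state is a dict: "time": time; "qpos": joint angles; "qvel": joint speeds; "joint_torque": joint torques, N m; "eef_pos": TCP position; "orientation": TCP orientation; "force": force on the tool from outside, world axes, zero at the start; "ft_torque": the same for the moment, N m; "width": finger opening in m.
Only numpy, scipy, OpenCV 4.12 (cv2) and the standard library are available. Lean on these libraries where they do the work, as an engineer would, in place of code of your own. Each camera call takes 0.05 s, during which the arm holds its last target.

## Working session

There is one attempt and no reset: what is moved stays moved. The work goes in short steps, each a Python script; the robot and the scene stay as the last script left them, time stands still between calls to the robot, and variables do not carry over. Pictures are saved under pics/ and viewed, and the job is handed in when it is done.

```bash
mkdir -p pics; ls; python3 - <<'E'
from plant import manip, eyes
import cv2
for n in("side","top"):
    im=eyes.capture(n); cv2.imwrite(f"pics/{n}0.png",im[:,:,::-1])
    i=eyes.camera_info(n); print(n,i)
o=manip.get_obs();print(o["time"],o["eef_pos"],o["orientation"],o["width"])
E
```

```text
pics
side {'intrinsics': array([[389.84531178,   0.        , 254.26028138],
       [  0.        , 389.84531178, 187.95250561],
       [  0.        ,   0.        ,   1.        ]]), 'k1': -0.056911990723163344, 'world_from_camera': array([[ 0.98272463,  0.11390224, -0.1458718 ,  0.38094027],
       [-0.18494637,  0.63363445, -0.75120052, -0.77135269],
       [ 0.00686598,  0.76520171,  0.64375399,  0.77018405],
       [ 0.        ,  0.        ,  0.        ,  1.        ]])}
top {'intrinsics': array([[468.26534801,   0.        , 248.25227302],
       [  0.        , 468.26534801, 194.72216609],
       [  0.        ,   0.        ,   1.        ]]), 'k1': -0.02627632157921961, 'world_from_camera': array([[ 0.01794696,  0.97720089, -0.2115569 ,  0.21341667],
       [-0.99983316,  0.01682086, -0.00712152,  0.07866502],
       [-0.00340058,  0.21164941,  0.97733974,  1.73829962],
       [ 0.        ,  0.        ,  0.        ,  1.        ]])}
0.1 [0.26028417 0.56787634 0.30325718] [-1.79932739e+02  4.32198534e-04  1.55373146e+02] 0.0854635307850977
```

View pics/side0.png

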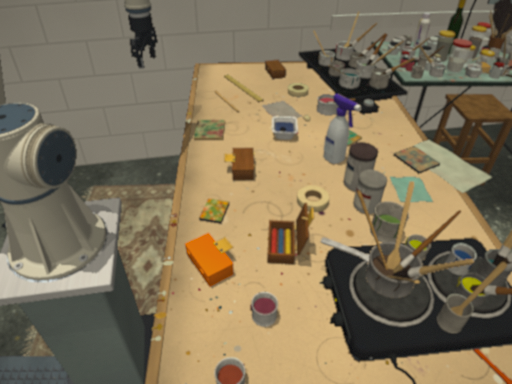

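View pics/top0.png

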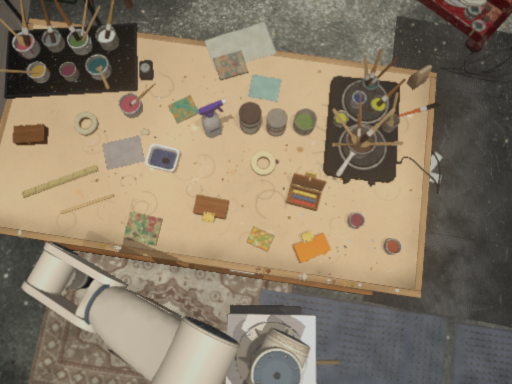

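Candidates for box_next: the brown box at top px (211,207) with a brass lift pointing towards the robot, the orange look-alike at (312,247), and the dark brown block at (30,135) at the far end. The open box for box_done is at (305,192). I'll check these in close crops.

```bash
python3 - <<'E'
import cv2,numpy as np
t=cv2.imread("pics/top0.png");s=cv2.imread("pics/side0.png")
R=lambda im:cv2.resize(im,(400,300),interpolation=cv2.INTER_CUBIC)
a=R(t[180:240,170:250]);b=R(t[162:222,265:345]);c=R(s[135:195,205:285]);d=R(s[200:275,250:350])
cv2.imwrite("pics/crop0.png",np.vstack([np.hstack([a,b]),np.hstack([c,d])]))
E
```

```text
(no output)
```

View pics/crop0.png

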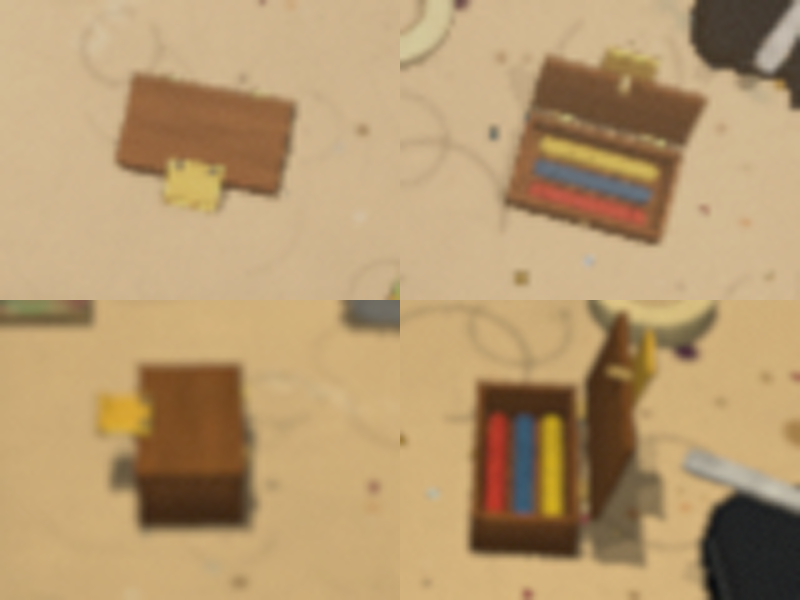

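The crops confirm both choices. The shut brown box has its brass lift at top px ≈ (208,217). The open box shows its sticks, with the lid leaning away and its lift at ≈ (310,175). Next I measure both.

```bash
cat > h.py <<'E'
from plant import manip, eyes
import cv2,numpy as np
def ray(n,uv):
    i=eyes.camera_info(n);K=i["intrinsics"];T=i["world_from_camera"]
    uv=np.asarray(uv,float).reshape(-1,1,2)
    p=cv2.undistortPoints(uv,K,np.array([i["k1"],0,0,0,0.]))[:,0]
    d=np.c_[p[:,0],-p[:,1],-np.ones(len(p))]@T[:3,:3].T
    return T[:3,3],d
def onz(n,uv,z):
    o,d=ray(n,uv);return o+d*((z-o[2])/d[:,2])[:,None]
def proj(n,P):
    i=eyes.camera_info(n);T=i["world_from_camera"];q=(np.atleast_2d(P)-T[:3,3])@T[:3,:3]
    return cv2.projectPoints(q*[1,-1,-1],np.zeros(3),np.zeros(3),i["intrinsics"],np.array([i["k1"],0,0,0,0.]))[0][:,0]
def tri(uvs,uvt):
    o1,d1=ray("side",uvs);o2,d2=ray("top",uvt);out=[]
    for a,b in zip(d1,d2):
        s=np.linalg.lstsq(np.c_[a,-b],o2-o1,rcond=None)[0]
        p,q=o1+a*s[0],o2+b*s[1];out.append(np.r_[(p+q)/2,np.linalg.norm(p-q)])
    return np.array(out)
def show(name):
    for n in("side","top"):
        cv2.imwrite(f"pics/{name}_{n}.png",eyes.capture(n)[:,:,::-1])
    s=cv2.imread(f"pics/{name}_side.png");t=cv2.imread(f"pics/{name}_top.png")
    cv2.imwrite(f"pics/{name}.png",np.vstack([np.hstack([cv2.resize(s[125:200,190:290],(400,300)),cv2.resize(s[200:275,240:340],(400,300))]),np.hstack([cv2.resize(t[175:235,170:250],(400,300)),cv2.resize(t[150:225,260:360],(400,300))])]))
E
python3 - <<'E'
from h import *
np.set_printoptions(precision=4,suppress=True)
f=lambda c,x,y,s=5:np.array(c)/s+[x,y]-.5+.5/s
# box_next lid top
c=f([[135,74],[296,101],[278,195],[117,165]],170,180)
P=onz("top",c,.045);print(P,[np.linalg.norm(P[i]-P[(i+1)%4]) for i in range(4)])
c=f([[138,365],[241,365],[244,473],[136,474]]-np.array([0,300]),205,135)
Q=onz("side",c,.045);print("side",Q,[np.linalg.norm(Q[i]-Q[(i+1)%4]) for i in range(4)])
# lift masks
for n in("top","side"):
    im=cv2.imread(f"pics/{n}0.png");h=cv2.cvtColor(im,cv2.COLOR_BGR2HSV)
    m=cv2.inRange(h,(18,120,120),(32,255,255));_,_,st,ce=cv2.connectedComponentsWithStats(m)
    for s,cc in zip(st[1:],ce[1:]):
        if s[4]>15 and 170<cc[0]<350 and 130<cc[1]<270: print(n,s,cc,onz(n,[cc],.047))
# done: rim near corners, z=.036 : top front-left, front-right
c=f([[508,203],[660,242],[682,155],[525,115]]-np.array([400,0]),265,162)
P=onz("top",c,.036);print("done",P,[np.linalg.norm(P[i]-P[(i+1)%4]) for i in range(4)])
f4=lambda c:f(c,250,200,4)
c=f4([[478,383],[577,387],[580,518],[472,516]]-np.array([400,300]))
P=onz("side",c,.036);print("done side",P,[np.linalg.norm(P[i]-P[(i+1)%4]) for i in range(4)])
E
```

```text
[[0.5779 0.2823 0.045 ]
 [0.5595 0.1625 0.045 ]
 [0.4891 0.1738 0.045 ]
 [0.5093 0.2927 0.045 ]] [np.float64(0.12120171669383292), np.float64(0.07135866866414455), np.float64(0.12062028560328104), np.float64(0.06937605419491341)]
side [[0.5119 0.2907 0.045 ]
 [0.5787 0.2788 0.045 ]
 [0.5592 0.1631 0.045 ]
 [0.4939 0.1738 0.045 ]] [np.float64(0.06789410474525678), np.float64(0.11738630293922686), np.float64(0.06615444507625345), np.float64(0.11837442723541527)]
top [306 172  10   6  40] [310.575 174.625] [[ 0.6602 -0.1401  0.047 ]]
top [293 189  24   9 102] [304.1471 193.2059] [[ 0.5888 -0.1156  0.047 ]]
top [203 212  12  10  94] [208.266  216.4468] [[0.4956 0.2359 0.047 ]]
top [247 227  17  17 104] [255.5096 234.4712] [[0.4324 0.062  0.047 ]]
top [266 233   5  11  28] [268.0357 237.5714] [[0.4219 0.0164 0.047 ]]
top [302 232  12  11  93] [307.2043 236.8387] [[ 0.427  -0.1255  0.047 ]]
top [261 240   8  11  37] [264.2432 245.0811] [[0.3944 0.0299 0.047 ]]
side [173 151  14  52 213] [179.892  177.0423] [[0.3359 0.1614 0.047 ]]
side [224 153  12  10 103] [229.2913 157.3398] [[0.4947 0.2
[... 328 characters left out ...]
 150] [287.4733 241.4933] [[ 0.5878 -0.1449  0.047 ]]
side [346 230   8   7  39] [349.4359 232.9744] [[ 0.7506 -0.1456  0.047 ]]
side [213 237  20  17 202] [222.9851 244.698 ] [[ 0.4291 -0.1268  0.047 ]]
done [[ 0.556  -0.0501  0.036 ]
 [ 0.5285 -0.1624  0.036 ]
 [ 0.5946 -0.1796  0.036 ]
 [ 0.6233 -0.0627  0.036 ]] [np.float64(0.1156317128606351), np.float64(0.06834291785812976), np.float64(0.12036040880720328), np.float64(0.06846618706465234)]
done side [[ 0.5615 -0.0535  0.036 ]
 [ 0.6255 -0.069   0.036 ]
 [ 0.5979 -0.1787  0.036 ]
 [ 0.5334 -0.1652  0.036 ]] [np.float64(0.06585527796939306), np.float64(0.11308850557018943), np.float64(0.0659194281517868), np.float64(0.11514979544566048)]
```

Both views agree within 4 mm. That gives box_next centre ≈ (0.535, 0.228), yaw ≈ −9°, and box_done centre ≈ (0.577, −0.115), yaw ≈ −13.5°. The measured sides (about 121 × 69 mm) and the lift centreline match the given sizes. I'll plan with IK only first.

```bash
cat >> h.py <<'E'
from scipy.spatial.transform import Rotation as Ro
def orient(p,yaw,flip=1):
    p,yaw=np.radians([p,yaw]);h=np.array([np.cos(yaw),np.sin(yaw),0])
    d=h*np.cos(p)-[0,0,np.sin(p)];y=flip*np.array([-h[1],h[0],0])
    x=np.cross(y,d);R=np.c_[x,y,d]
    return R,list(Ro.from_matrix(R).as_euler('xyz',degrees=True))
def corner_to_tcp(C,p,yaw):   # C: foremost upper corner of closed fingertips
    R,_=orient(p,yaw);d=R[:,2];h=np.radians(yaw);p=np.radians(p)
    n=np.array([np.cos(h)*np.sin(p),np.sin(h)*np.sin(p),np.cos(p)])
    return C-.011*n-.073*d
YN=-9.;U=np.array([np.cos(np.radians(YN)),np.sin(np.radians(YN)),0])
CN=np.array([.5355,.228,0]);HN=CN+.0355*U+[0,0,.036]
def lidpt(th,a,off=.009):
    return HN+U*(-a*np.cos(th)+off*np.sin(th))+np.array([0,0,a*np.sin(th)+off*np.cos(th)])
E
python3 - <<'E'
from h import *
np.set_printoptions(precision=1,suppress=True)
print(lidpt(0,.093),HN)
for p in(30,40,50):
  for yaw in(-9,5,20):
    for fl in(1,-1):
      o=orient(p,yaw,fl)[1];r=[]
      for C in[lidpt(0,.083)-U*.05-[0,0,.014],lidpt(0,.083)-[0,0,.014]]+[lidpt(t,.083) for t in(.4,.8,1.2,1.75)]:
        r.append(manip.inverse_kinematics(list(corner_to_tcp(C,p,yaw)),o))
      print(p,yaw,fl,[q is not None for q in r], None if r[1] is None else np.array(r[1]), None if r[-1] is None else np.array(r[-1]))
E
```

```text
[0.5 0.2 0. ] [0.6 0.2 0. ]
30 -9 1 [True, True, True, True, True, True] [ 55.9  46.4 135.  244.1  60.6  91.5] [ 41.8  33.4 130.1 240.4  50.6  73.4]
30 -9 -1 [True, True, True, True, True, True] [ 55.9  46.4 135.  244.1  60.6 -88.5] [  41.8   33.4  130.1  240.4   50.6 -106.6]
30 5 1 [True, True, True, True, True, True] [ 47.9  48.7 141.6 219.5  67.8  97.6] [ 33.1  32.4 135.6 212.4  49.6  82.6]
30 5 -1 [True, True, True, True, True, True] [ 47.9  48.7 141.6 219.5  67.8 -82.4] [ 33.1  32.4 135.6 212.4  49.6 -97.4]
30 20 1 [True, True, True, True, True, True] [ 32.5  51.4 145.7 191.1  76.7  93.7] [ 20.2  32.1 137.9 180.2  50.   90. ]
30 20 -1 [True, True, True, True, True, True] [ 32.5  51.4 145.7 191.1  76.7 -86.3] [ 20.2  32.1 137.9 180.2  50.  -90. ]
40 -9 1 [True, True, True, True, True, True] [ 51.1  38.1 134.6 245.9  46.7  81.3] [ 38.4  27.1 127.4 251.2  36.5  57.9]
40 -9 -1 [True, True, True, True, True, True] [ 51.1  38.1 134.6 245.9  46.7 -98.7] [  38.4   27.1  127.4  251.2   36.5 -122.1]
40 5 1 [True, True, True, True, True, True] [ 43.7  38.5 140.3 219.3  49.1  89. ] [ 30.8  
[... 318 characters left out ...]
True] [ 31.   39.3 143.7 190.6  53.  -89.3] [ 20.1  24.7 133.9 180.2  28.7 -90.1]
50 -9 1 [False, False, False, False, False, False] None None
50 -9 -1 [False, False, False, False, False, False] None None
50 5 1 [True, True, True, True, True, True] [ 39.3  30.8 137.  225.5  30.6  76.4] [ 28.3  21.3 127.  248.5  15.9  40.5]
50 5 -1 [True, True, True, True, True, True] [  39.3   30.8  137.   225.5   30.6 -103.6] [  28.3   21.3  127.   248.5   15.9 -139.5]
50 20 1 [True, True, True, True, True, True] [ 29.6  30.4 139.6 192.3  30.3  86.7] [ 20.1  20.6 128.4 180.5   9.   89.6]
50 20 -1 [True, True, True, True, True, True] [ 29.6  30.4 139.6 192.3  30.3 -93.3] [ 20.1  20.6 128.4 180.5   9.  -90.4]
```

```bash
cat >> h.py <<'E'
YD=-13.5;UD=np.array([np.cos(np.radians(YD)),np.sin(np.radians(YD)),0])
CD=np.array([.5775,-.115,0]);HD=CD+.0355*UD+[0,0,.036]
E
python3 - <<'E'
from h import *
np.set_printoptions(precision=4,suppress=True)
print("lift tri",tri([[309.69,215.72]],[[310.575,174.625]]),"pred tip",HD+UD*.0325+[0,0,.0875])
manip.grip(0.0,20)
tcp=lambda X,z:list(HD*[1,1,0]+UD*X+[0,0,z+.073])
fl=min((1,-1),key=lambda f:abs(manip.inverse_kinematics(tcp(.065,.25),orient(90,YD,f)[1])[5]))
o=orient(90,YD,fl)[1]
print(fl,manip.inverse_kinematics(tcp(.065,.25),o))
for X,z in((.065,.25),(.065,.092),(-.012,.092)): print(manip.inverse_kinematics(tcp(X,z),o) is not None)
manip.move_ptp(tcp(.068,.25),o)
manip.move_l(tcp(.068,.095),rate=.15)
s=manip.get_obs();print(s["time"],s["eef_pos"],s["force"],s["width"])
show("a")
E
```

```text
lift tri [[ 0.6425 -0.1315  0.1136  0.0002]] pred tip [ 0.6436 -0.1309  0.1235]
1 [-11.7131  25.0575  83.8519   0.      71.0906 -88.2131]
True
True
True
4.9417 [ 0.6787 -0.1393  0.1691] [0.2566 0.1473 0.25  ] -3.313487497634946e-05
```

View pics/a.png

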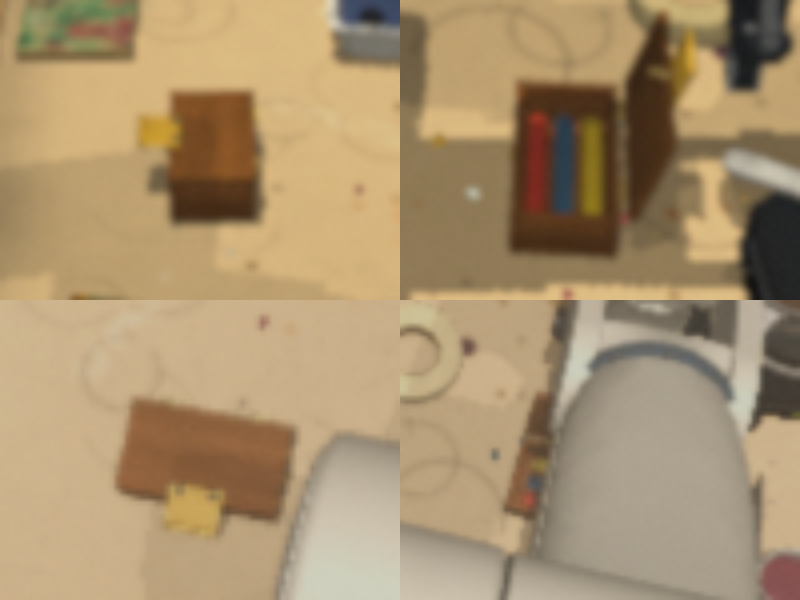

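The triangulated lift at (0.643, −0.132, 0.114) matches the given open pose. The side view shows the fingertips standing free behind the lid, with the lift in front of them. Now I push.

```bash
python3 - <<'E'
from h import *
np.set_printoptions(precision=3,suppress=True)
tcp=lambda X,z:list(HD*[1,1,0]+UD*X+[0,0,z+.073])
for X in(.04,.02,.0,-.014):
    manip.move_l(tcp(X,.095),rate=.06)
    s=manip.get_obs();print(X,s["time"],s["eef_pos"],s["force"])
manip.wait(.3)
manip.move_l(tcp(-.014,.22),rate=.2)
show("b");print(manip.get_obs()["time"])
E
```

```text
0.04 5.6583 [ 0.651 -0.133  0.168] [ 0.218  0.175 -0.331]
0.02 6.1417 [ 0.631 -0.128  0.168] [-0.22   0.312 -0.416]
0.0 6.625 [ 0.612 -0.123  0.168] [ 0.666  0.445 -0.082]
-0.014 7.0083 [ 0.598 -0.12   0.168] [0.858 0.394 0.268]
8.1833
```

View pics/b.png

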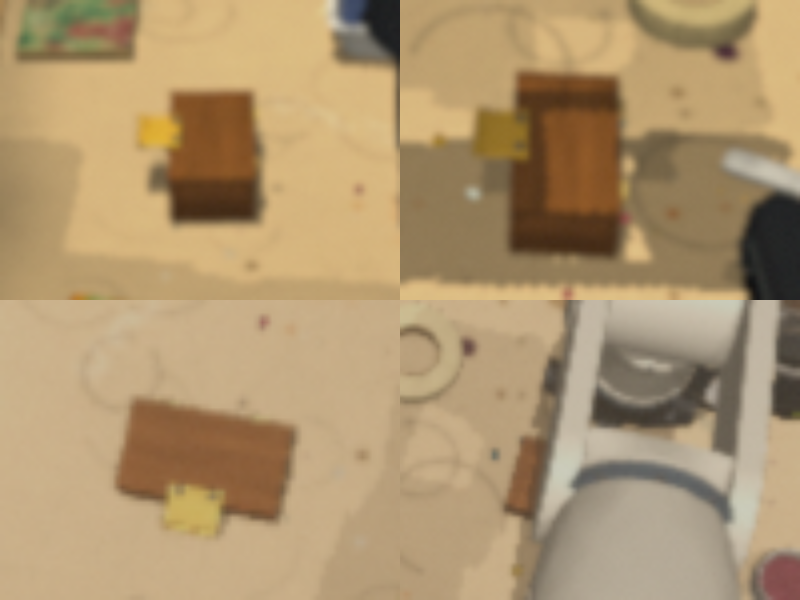

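box_done's lid is shut: the side view shows its lift back at the front, around px (361,234). box_next is unmoved. Next comes box_next, with the wrist flip done high up.

```bash
python3 - <<'E'
from h import *
np.set_printoptions(precision=1,suppress=True)
p,yaw=40,0
pre=lidpt(0,.083)-U*.055-[0,0,.014]
# raise first
s=manip.get_obs();manip.move_l(list(s["eef_pos"]*[1,1,0]+[0,0,.38]),rate=.25)
o=None
C=[(pre+[0,0,.22]),pre+[0,0,.1],pre]
for f in(1,-1):
    oo=orient(p,yaw,f)[1];qs=[manip.inverse_kinematics(list(corner_to_tcp(c,p,yaw)),oo) for c in C]
    print(f,[None if q is None else np.array(q) for q in qs])
    if o is None or abs(qs[0][5]-manip.get_obs()["qpos"][5])<best: o,best,F=oo,abs(qs[0][5]-manip.get_obs()["qpos"][5]),f
print("flip",F)
manip.move_ptp(list(corner_to_tcp(C[0],p,yaw)),o)
manip.move_l(list(corner_to_tcp(C[1],p,yaw)),rate=.15)
s=manip.get_obs();print(s["time"],s["eef_pos"],s["qpos"],s["force"])
im=eyes.capture("side");cv2.imwrite("pics/c.png",im[:,:,::-1])
print(proj("side",C[1]),proj("top",C[1]))
im=eyes.capture("top");cv2.imwrite("pics/ct.png",im[:,:,::-1])
E
```

```text
1 [None, array([ 55.7,  19.5, 141.6, 252.5,  41.6,  66.2]), array([ 55.7,  38.7, 141.6, 235.5,  50.2,  90.4])]Traceback (most recent call last):
  File "<stdin>", line 12, in <module>
TypeError: 'NoneType' object is not subscriptable
```

```bash
python3 - <<'E'
from h import *
np.set_printoptions(precision=0,suppress=True,linewidth=150)
pre=lidpt(0,.083)-U*.055-[0,0,.014]
for p,yaw in((30,0),(35,0),(35,5),(40,5)):
  r=[]
  for c in[pre+[0,0,.2],pre+[0,0,.12],pre,pre+U*.055]+[lidpt(t,.083) for t in(.4,.8,1.2,1.75)]:
    q=manip.inverse_kinematics(list(corner_to_tcp(c,p,yaw)),orient(p,yaw,-1)[1]);r.append(None if q is None else np.array(q))
  print(p,yaw,[None if q is None else (q[2].round(),q[3].round(),q[4].round(),q[5].round()) for q in r])
print(manip.get_obs()["qpos"],manip.get_obs()["time"])
E
```

```text
30 0 [None, (np.float64(144.0), np.float64(248.0), np.float64(55.0), np.float64(-102.0)), (np.float64(142.0), np.float64(237.0), np.float64(66.0), np.float64(-80.0)), (np.float64(140.0), np.float64(228.0), np.float64(65.0), np.float64(-84.0)), (np.float64(140.0), np.float64(230.0), np.float64(60.0), np.float64(-90.0)), (np.float64(139.0), np.float64(229.0), np.float64(56.0), np.float64(-95.0)), (np.float64(137.0), np.float64(227.0), np.float64(53.0), np.float64(-99.0)), (np.float64(134.0), np.float64(223.0), np.float64(50.0), np.float64(-100.0))]
35 0 [None, (np.float64(143.0), np.float64(251.0), np.float64(48.0), np.float64(-110.0)), (np.float64(142.0), np.float64(235.0), np.float64(58.0), np.float64(-84.0)), (np.float64(139.0), np.float64(228.0), np.float64(56.0), np.float64(-88.0)), (np.float64(140.0), np.float64(231.0), np.float64(51.0), np.float64(-96.0)), (np.float64(138.0), np.float64(232.0), np.float64(47.0), np.float64(-101.0)), (np.float64(136.0), np.float64(230.0), np.float64(44.0), np.float64(-105.0)), (np.float64(133.0), np.float64(226.0), np.float64(41.0), np.float64(-1
[... 455 characters left out ...]
(43.0), np.float64(-101.0)), (np.float64(134.0), np.float64(215.0), np.float64(40.0), np.float64(-102.0))]
40 5 [None, (np.float64(143.0), np.float64(247.0), np.float64(38.0), np.float64(-117.0)), (np.float64(144.0), np.float64(226.0), np.float64(52.0), np.float64(-87.0)), (np.float64(140.0), np.float64(219.0), np.float64(49.0), np.float64(-91.0)), (np.float64(140.0), np.float64(223.0), np.float64(42.0), np.float64(-99.0)), (np.float64(138.0), np.float64(225.0), np.float64(38.0), np.float64(-104.0)), (np.float64(136.0), np.float64(224.0), np.float64(34.0), np.float64(-108.0)), (np.float64(132.0), np.float64(220.0), np.float64(31.0), np.float64(-109.0))]
[-11.  15.  91.  -0.  74. -88.] 8.6833
```

```bash
python3 - <<'E'
from h import *
np.set_printoptions(precision=3,suppress=True)
p,yaw=35,5;o=orient(p,yaw,-1)[1]
pre=lidpt(0,.083)-U*.055-[0,0,.014]
manip.move_joints([25,10,100,236,55,-100])
s=manip.get_obs();print(s["time"],s["eef_pos"])
manip.move_ptp(list(corner_to_tcp(pre+[0,0,.12],p,yaw)),o)
s=manip.get_obs();print(s["time"],s["eef_pos"],s["qpos"],s["force"])
manip.move_l(list(corner_to_tcp(pre+[0,0,.01],p,yaw)),rate=.12)
s=manip.get_obs();print(s["time"],s["eef_pos"],corner_to_tcp(pre+[0,0,.01],p,yaw),s["force"])
im=eyes.capture("side");cv2.imwrite("pics/c.png",im[:,:,::-1])
im2=eyes.capture("top");print(proj("side",pre+[0,0,.01]),proj("top",pre+[0,0,.01]))
cv2.imwrite("pics/cc.png",np.hstack([cv2.resize(im[120:220,130:260],(400,308)),cv2.resize(im2[165:265,150:280],(400,308))])[:,:,::-1])
E
```

```text
12.1083 [0.739 0.144 0.693]
14.5167 [0.369 0.239 0.184] [  55.595   19.191  145.037  241.402   46.159 -106.855] [-0.277  0.221  0.14 ]
15.5833 [0.369 0.238 0.074] [0.368 0.238 0.074] [-0.201 -0.225  0.828]
[[210.164 159.219]] [[205.577 233.293]]
```

View pics/c.png

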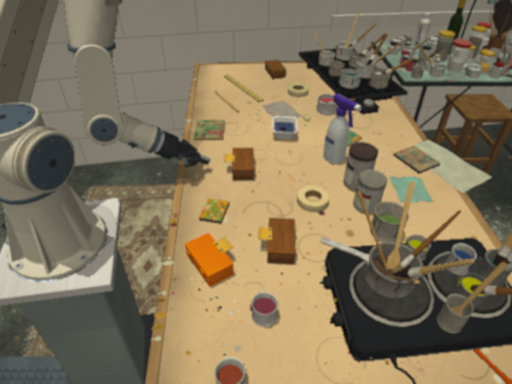

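View pics/cc.png

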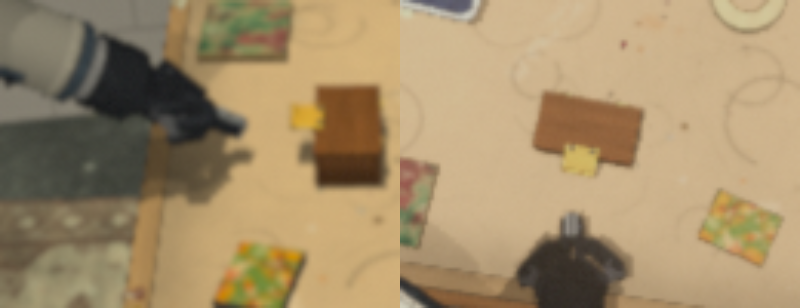

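box_done is shut in the full side view, with its lid flush at px (282,240). The fingertips sit where projected: side (210,159), top (206,233), lined up with the lift. Now I move in underneath.

```bash
python3 - <<'E'
from h import *
np.set_printoptions(precision=3,suppress=True)
p,yaw=35,5
pre=lidpt(0,.083)-U*.055-[0,0,.014]
for c in(pre,pre+U*.03,pre+U*.055):
    manip.move_l(list(corner_to_tcp(c,p,yaw)),rate=.06)
    s=manip.get_obs();print(s["time"],s["force"])
im=eyes.capture("side");im2=eyes.capture("top")
cv2.imwrite("pics/d.png",np.hstack([cv2.resize(im[130:190,190:268],(400,308)),cv2.resize(im2[185:245,170:248],(400,308))])[:,:,::-1])
E
```

```text
16.0 [-0.433 -0.216  0.094]
16.65 [-0.489 -0.405 -0.762]
17.2167 [ 0.125 -0.035  0.233]
```

View pics/d.png

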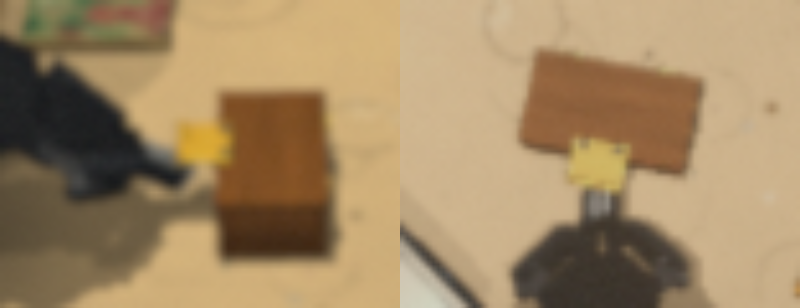

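The fingertips are under the lift (top crop (597,190)), with no contact force and the box unmoved. Now I swing the lid up along the arc.

```bash
python3 - <<'E'
from h import *
np.set_printoptions(precision=3,suppress=True)
p,yaw=35,5
for t in(.0,.2,.4,.6,.8):
    manip.move_l(list(corner_to_tcp(lidpt(t,.083),p,yaw)),rate=.06)
    s=manip.get_obs();print(t,s["time"],s["eef_pos"],s["force"])
    if np.linalg.norm(s["force"])>8: print("STOP");break
im=eyes.capture("side");im2=eyes.capture("top")
cv2.imwrite("pics/e.png",np.hstack([cv2.resize(im[110:190,175:279],(400,308)),cv2.resize(im2[185:245,170:248],(400,308))])[:,:,::-1])
E
```

```text
0.0 17.7 [0.423 0.23  0.078] [ 0.429  0.327 -0.291]
0.2 18.125 [0.426 0.229 0.094] [-0.466 -0.858 -0.653]
0.4 18.55 [0.433 0.228 0.11 ] [-0.802  0.272  0.365]
0.6 18.975 [0.442 0.227 0.123] [-0.295 -0.205 -0.132]
0.8 19.4 [0.454 0.225 0.135] [-1.496  0.248 -0.111]
```

View pics/e.png

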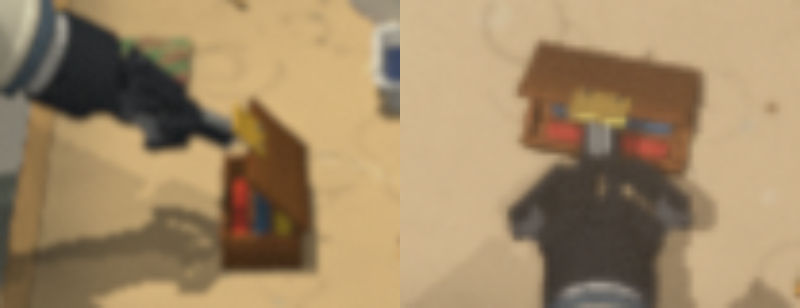

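The lid is about halfway up, resting on the fingertips under the lift, and the box hasn't moved. I'll continue past upright and withdraw.

```bash
python3 - <<'E'
from h import *
np.set_printoptions(precision=3,suppress=True)
p,yaw=35,5
for t in(1.0,1.2,1.4,1.55,1.7):
    manip.move_l(list(corner_to_tcp(lidpt(t,.083),p,yaw)),rate=.06)
    s=manip.get_obs();print(t,s["time"],s["eef_pos"],s["force"])
    if np.linalg.norm(s["force"])>8: print("STOP");break
manip.wait(.4)
manip.move_l(list(corner_to_tcp(lidpt(1.7,.083)-.09*U+[0,0,.01],p,yaw)),rate=.1)
manip.wait(.5)
im=eyes.capture("side");im2=eyes.capture("top");print(manip.get_obs()["time"],manip.get_obs()["force"])
cv2.imwrite("pics/f.png",np.hstack([cv2.resize(im[110:275,150:365],(400,308)),cv2.resize(im2[150:270,170:326],(400,308))])[:,:,::-1])
cv2.imwrite("pics/f_side.png",im[:,:,::-1]);cv2.imwrite("pics/f_top.png",im2[:,:,::-1])
E
```

```text
1.0 19.925 [0.468 0.222 0.144] [-0.353 -0.3    0.177]
1.2 20.35 [0.484 0.22  0.15 ] [-0.525  0.469 -0.085]
1.4 20.775 [0.5   0.217 0.152] [ 0.658 -0.057  0.045]
1.55 21.1333 [0.512 0.215 0.152] [-0.15  -0.178  0.086]
1.7 21.4917 [0.524 0.213 0.15 ] [-0.255  0.831 -0.103]
23.55 [ 0.651 -0.53  -0.535]
```

View pics/f.png

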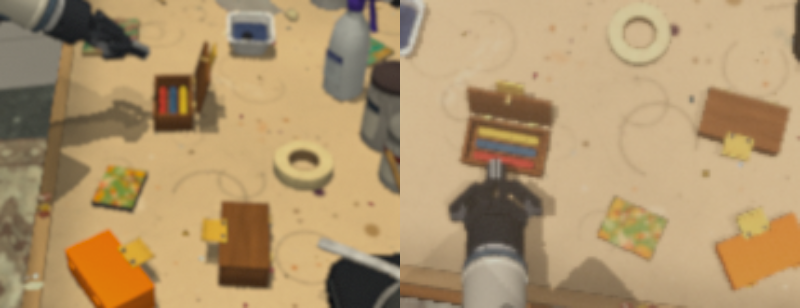

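box_next stands open past upright and box_done is shut. I'll check both numerically before handing in.

```bash
python3 - <<'E'
from h import *
np.set_printoptions(precision=4,suppress=True)
c={}
for n in("top","side"):
    h=cv2.cvtColor(cv2.imread(f"pics/f_{n}.png"),cv2.COLOR_BGR2HSV)
    m=cv2.inRange(h,(18,120,100),(32,255,255));_,_,st,ce=cv2.connectedComponentsWithStats(m)
    for s,cc in zip(st[1:],ce[1:]):
        if s[4]>15 and 170<cc[0]<350 and 125<cc[1]<270:
            print(n,s[4],cc,onz(n,[cc],.047)[0])
            c[n]=c.get(n,[])+[cc]
for n,g,e in(("next",lidpt(1.83,.082,.0105),"expected open lift"),("done",HD-UD*.082+[0,0,.0105],"expected shut lift")):
    print(n,e,g,proj("top",g),proj("side",g))
for a in("tape",):
    for n in("top","side"):
        d=cv2.absdiff(cv2.imread(f"pics/{n}0.png"),cv2.imread(f"pics/f_{n}.png")).max(2)
        cv2.imwrite(f"pics/diff_{n}.png",d)
cv2.imwrite("pics/diff.png",np.hstack([cv2.resize(cv2.imread(f"pics/diff_{n}.png"),(400,300)) for n in("side","top")])*2)
E
```

```text
top 38 [212.5    184.1053] [0.6176 0.2245 0.047 ]
top 97 [211.6495 202.5464] [0.5477 0.2253 0.047 ]
top 95 [301.1474 206.4947] [ 0.5386 -0.1042  0.047 ]
top 102 [255.3725 234.4902] [0.4323 0.0625 0.047 ]
top 29 [268.2069 237.7931] [0.4211 0.0158 0.047 ]
top 89 [307.191  236.7865] [ 0.4272 -0.1255  0.047 ]
top 38 [264.1842 245.1053] [0.3943 0.0301 0.047 ]
side 58 [262.9483 139.0172] [0.6215 0.3207 0.047 ]
side 124 [183.5484 156.4597] [0.3517 0.2657 0.047 ]
side 79 [248.1139 163.6709] [0.5477 0.1913 0.047 ]
side 19 [178.4737 182.5789] [0.3308 0.1359 0.047 ]
side 44 [177.2045 194.8636] [0.3251 0.0812 0.047 ]
side 348 [214.7241 208.9626] [0.4231 0.0046 0.047 ]
side 17 [176.6471 206.6471] [0.3218 0.0322 0.047 ]
side 31 [173.3226 220.3871] [ 0.3113 -0.0198  0.047 ]
side 193 [264.9067 232.9119] [ 0.5386 -0.1063  0.047 ]
side 147 [171.1769 241.7755] [ 0.3038 -0.0947  0.047 ]
side 39 [349.4359 232.8974] [ 0.7507 -0.1453  0.047 ]
side 203 [222.9458 244.6798] [ 0.429  -0.1267  0.047 ]
next expected open lift [0.6013 0.2176 0.1126] [[212.8592 184.267 ]] [[263.7459 139.6833]]
done expected shut lift [ 0.5323 -0.1041  0.0465] [[301.1305 208.2089]] [[262.2797 232.7525]]
```

View pics/diff.png

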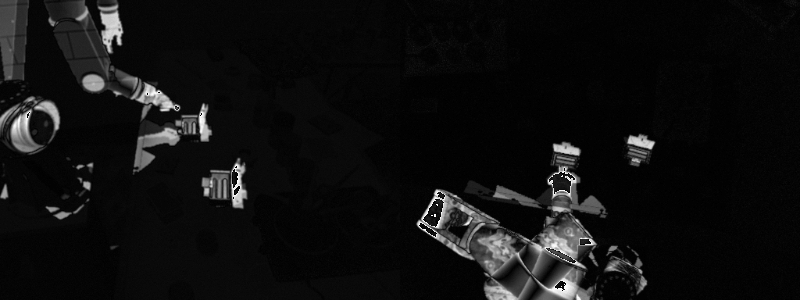

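```bash
python3 - <<'E'
from plant import manip
manip.close_job()
E
```

```text
the job is handed in; nothing more can be done
```

The changeover is done and handed in at about 24 s of the 51 s allowed. No verdict comes back, so this rests on my own checks.

- **Moves:** I pushed the open box's lid forward from behind with the closed fingertips until it fell shut. I then reached under the other box's brass lift and swung its lid up along its arc to 1.7 rad, where it fell back onto its stop. The hand then backed about 90 mm clear.
- **box_next (now open):** its lift is within 1 px of where it should be with the lid at the 1.83 rad stop, in both views.
- **box_done (now shut):** both views place its lift within about 2 mm of each other when cast at shut height. That spot is about 6 mm further back than I predicted. The other box's shut lift showed the same offset before I touched it, so the lid looks fully shut.
- **Forces and bystanders:** tool force readings, taken at the stops between moves, stayed under 2 N. Before-and-after pictures differ only at the lids, the arm and its shadow, so I saw no sign that either box or any bystander moved.

No check failed.

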